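# Gap a grille picket with a spacer and hold it for tacking

### The arm

A 6-joint arm with a two-finger parallel gripper is mounted at the origin on the work surface. World frame = base frame: x ahead of the robot, y to its left, z up, the work surface at z = 0. Lengths are in m, angles in degrees, forces in N, time in s.
With the tool pointing down it reaches from about 0.35 to 0.875 m from the base axis. Payload 4.2 kg.
Tool frame: the origin (TCP) lies between the finger pads; the fingertips stand 25 mm ahead of it and the grasp point (between the pads) lies 6 mm ahead of it (r.tips_ahead is the distance from the TCP to the fingertips, in m); z points along the fingers, y is the direction in which the jaws open and shut (so a half turn about z gives the same grasp; the last joint's range is limited). The gripper opens to 87 mm and grips with 3 to 60 N. Pads are 19 mm wide; open, the fingers measure 117 mm over their backs; the gripper's body (75 mm by 190 mm) begins 51 mm behind the grasp point.
Start: joints at [88.213, 22.042, 0.453, 0, -68.411, -14.817], TCP at [0.179, 0.599, 0.248] pointing down, gripper open.
Joint ranges: [-179.83, 179.83], [-69.29, 118.12], [-61.27, 80.66], [-181.25, 117.63], [-171.15, -9.14], [-177.46, 177.46]. Speed limits (degrees/s): [159.86, 159.86, 180, 180, 180, 180].

### API

Orientations are given as a 3x3 rotation matrix whose columns are the frame's x, y, z axes.
In Python, from station import r, vision, finish_job gives the robot as it stands.
- The arm moves only by the shell command python3 -m jog 'ROWS'. ROWS is a JSON object of lists of equal length, an entry for each row: "rot": the turn, a rotation vector about the world's x, y, z in degrees, a list of three; "delta_pos": the shift along the world's x, y, z in mm, a list of three; "grip": the opening in per cent of the stroke, from 0 (shut) to 100 (fully open). A call has 1 to 10 rows; each row shifts and turns the commanded pose from where the row before left it; what a row does not reach is not made up. A row lasts 1/12 s, in which the tool goes at most 41.7 mm and 7.16 degrees, less where a joint would pass 70% of its speed; a pose out of reach is approached as far as the arm can. A call with a gripper value outside its range is refused whole. The fingers move at their own pace and stop on an object; the grip force is fixed at half the most. Time passes only in rows, so rows that do not move let the fingers close. It gives the time, the measured TCP pose, the force and the opening at its end, in the units of the state.
- r.sense(): the state, without advancing time (a new reading comes with each control period).
- vision.capture(name): name is "side" or "top"; returns a dict with "frame" (384x512x3 uint8, red, green, blue), "K" (3x3 intrinsics, pixels), "xyz" and "orientation" of the camera in the world. Camera axes: x right, y up, looking along -z (the intrinsics and any distortion apply to the point x, -y, -z); pixel columns grow to the right and rows downward; lengths in m; the calibration is good to about 2 mm. A picture is of the moment at which its call begins. There is no depth.
- finish_job(): hands the job in, once; it reports no verdict.
The state is a dict: "time_s": time; "joints": joint angles; "joint_velocities": joint speeds; "effort": joint torques, N m; "tcp_pos": TCP position; "ee_rot": TCP orientation; "wrist_force": force on the tool from outside, world axes, zero at the start; "moment": the same for the moment, N m; "gripper_width": opening from 0.0 (shut) to 1.0 (fully open).
Only numpy, scipy, OpenCV 4.12 (cv2) and the standard library are available. Lean on these libraries where they do the work, as an engineer would, in place of code of your own. Each camera call takes 0.05 s, during which the arm holds its last target. There are 200 camera calls.

### The job

The next picket of the steel grille, a loose square tube, lies askew across the rails beside the three already tacked: stand the small rectangular hollow spacer block upright on the bench between the rails, in the gap between the loose picket and its tacked neighbour, where that gap is already wide enough for it to go in freely, without wedging it in or shoving the picket over. Let go of the block and push the picket from its outer side until it is square with the others and flush on the block, with the block flush on the tacked picket. Finish while still holding it pressed there with your fingers at a steady moderate force, ready for tacking, the picket still lying on both rails and everything else left where it was.

Things in the scene. Friction and masses are not known exactly. Their poses are not given: they have to be found in the camera images.
- grille: Part-built grille, clamped fast. Two flat rails (30 x 6, 360 long along y) lie on the bench at x = -90 and +90: 150 clear between. On them, along x, three tacked pickets (20 x 20 tube, 240 long) at y = -45, 0, 45, z = 6 to 26; the gaps between these are 25, just the spacer's thickness: it does not go in there. Origin: on the bench under the middle picket's centre; z up.
- picket: The loose picket: 20 x 20 square steel tube, 240 long, about 0.26 kg, lying across both rails beside the tacked three, on the grille's +y or -y side, 0.1 to 0.22 rad out of square; pushed with 10 to 20 N opposite the block it slides and squares up. Origin: centre of its underside (z = 6); x along its length, z up. Flush with spacer and tacked picket, its centre is at y = 90 or -90 of the grille.
- spacer: Spacer block: offcut of rectangular steel hollow section, 25 thick (its y) x 50 long (its x, as its hollow runs) x 60 high (z), about 0.18 kg, standing on the bench left or right of the grille. The 25 sets the gap, the 50 goes along the pickets; standing in the gap it rises 34 above them. Origin: centre of its underside.
- clamp_left (a point): Toggle clamp that holds the +y end of the far rail: this point is its foot on the rail, at x = 90, y = 158 of the grille. From here it reaches 155 outward along +y, 45 wide, up to 50 high. Fixed.
- clamp_right (a point): The same toggle clamp at the -y end, reaching 155 outward along -y; point at x = 90, y = -158 of the grille. Fixed.
- end_flat: The grille's end bar, not needed now: flat steel 40 wide x 8 thick x 240 long, lying across both rails on the other side of the tacked three. Leave alone. Origin: centre of its underside; x along its length.
- offcut: An offcut of 50 x 50 square steel tube, 110 long (its x), lying on the bench on the opposite side of the grille from the spacer. Leave alone. Origin: centre of its underside.
- magnet: A red triangular welding magnet, about 70 x 70 x 16, lying flat on the bench just off the near right corner of the grille. Leave alone. Origin: centre of its underside.
- hammer: A hammer lying on the bench to the right of the grille, about 300 long, along x. Leave alone.
- wire_brush: A wire brush with a wooden back, 270 long, 34 high, lying bristles down to the left of the grille, along x. Leave alone.
- try_square: A try square, 150 blade and 100 stock, 16 high, lying flat just off the near left corner of the grille. Leave alone. Origin: middle of the stock's underside.
There are look-alikes about, which are no part of the job. What is shaped like the picket but orange is not meant.

How it is judged:
By the outcome, as a careful person would: the job done as asked, in the order asked, and still so for the second after the job is handed in, while the arm keeps its last pose, push and grip.
It also fails if it takes over 54 s, if anything falls off the work surface, if the arm or the gripper's body presses on something with over 40 N, if the wrist force passes 120 N, or if a joint passes its speed limit or range.

## Working session

There is one attempt and no reset: what is moved stays moved. The work goes in short steps, Python scripts to look and compute and a shell command to move; the robot and the scene stay as the last step left them, time stands still between calls to the robot, and variables do not carry over. Pictures are saved under pics/ and viewed, about 8 in all and at most 12, crops included, and the job is handed in when it is done.

```bash
mkdir -p pics; ls
python3 - <<'E'
from station import r, vision
import cv2,pickle,numpy as np
for n in ("top","side"):
    c=vision.capture(n); pickle.dump(c,open(n+".pkl","wb"))
    print(n,c["K"],c["xyz"],c["orientation"],[k for k in c])
    cv2.imwrite(f"pics/{n}0.png",cv2.resize(c["frame"][:,:,::-1],(800,600),interpolation=cv2.INTER_CUBIC))
s=r.sense();print(s)
E
```

```text
pics
top [[498.52130151   0.         253.45927127]
 [  0.         498.52130151 190.15626435]
 [  0.           0.           1.        ]] [0.19871395 0.00296474 1.35044599] [[-0.05749782  0.97805015 -0.20027959]
 [-0.99832868 -0.05515884  0.01724394]
 [ 0.00581825  0.20093635  0.97958702]] ['frame', 'K', 'xyz', 'orientation']
side [[356.36034031   0.         260.81985716]
 [  0.         356.36034031 189.09598161]
 [  0.           0.           1.        ]] [ 0.42351515 -0.81306987  0.89018494] [[ 0.99939829  0.03142509 -0.01468035]
 [-0.03283314  0.72067728 -0.69249278]
 [-0.01118186  0.6925581   0.72127543]] ['frame', 'K', 'xyz', 'orientation']
{'time_s': 0.1, 'joints': array([ 8.82133569e+01,  2.20853448e+01,  3.87521469e-01, -2.51392171e-02,
       -6.84110911e+01, -1.48166942e+01]), 'joint_velocities': array([-0.00815599, -0.0640546 ,  0.12500831,  0.11382504, -0.00437944,
        0.00941679]), 'effort': array([-4.94652068e-04, -3.91688561e+01,  1.87937164e+01,  4.23190355e+00,
        1.34666337e-02, -7.43109672e-05]), 'tcp_pos': array([0.17843104, 0.59847617, 0.24657946]), 'ee_rot': array([[ 9.58259700e-01, -2.85898809e-01, -4.67048796e-04],
       [-2.85899176e-01, -9.58257846e-01, -1.88723697e-03],
       [ 9.20056274e-05,  1.94199199e-03, -9.99998110e-01]]), 'wrist_force': array([ 0.04327875,  0.07311072, -0.40854434]), 'moment': array([ 0.04829142, -0.01415107, -0.00859245]), 'gripper_width': 0.9986496160937882}
```

View pics/top0.png

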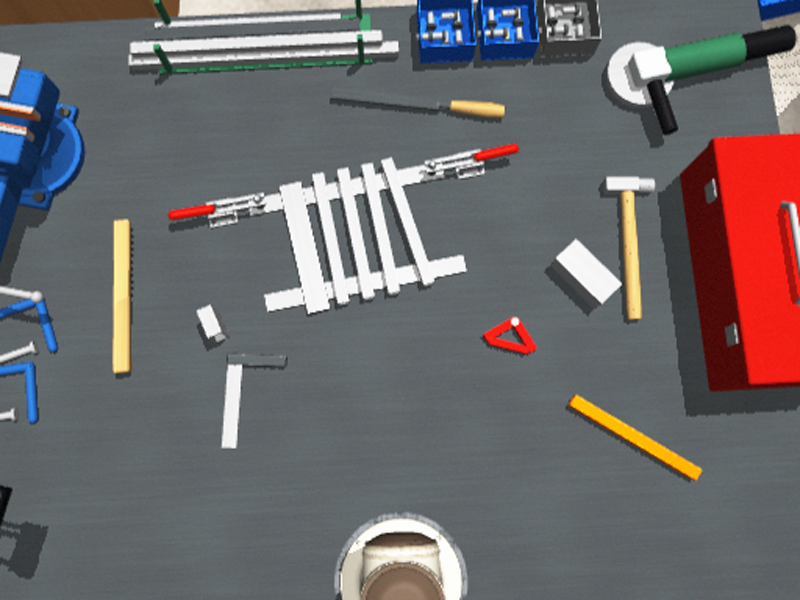

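View pics/side0.png

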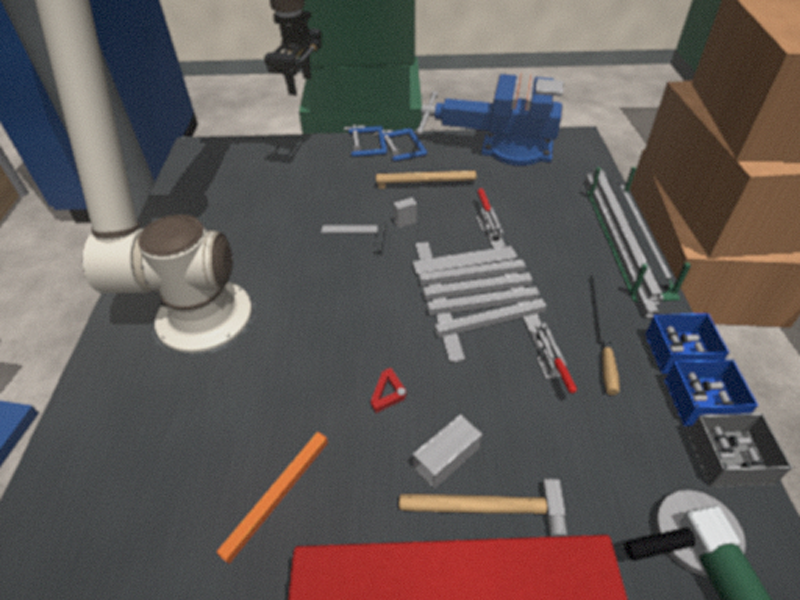

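The top view shows the grille at about (370,240), rotated. The loose picket is on its -y side, from (388,162) to (430,282), with the gap open at the near end. The spacer is on the left at (210,322) and the end flat is the leftmost cross bar. Next I'll rectify the top view to the z=26 mm plane.

```bash
cat > h.py <<'E'
import numpy as np,cv2,pickle
from station import r,vision
def ray(c,u,v):
    d=np.linalg.inv(c["K"])@np.array([u,v,1.0]); d=np.array([d[0],-d[1],-d[2]])
    return np.array(c["xyz"]),np.array(c["orientation"])@d
def onplane(c,u,v,z):
    o,d=ray(c,u,v); return (o+d*(z-o[2])/d[2])[:2]
def proj(c,p):
    q=np.array(c["orientation"]).T@(np.array(p)-c["xyz"]); q=c["K"]@np.array([q[0],-q[1],-q[2]]); return q[:2]/q[2]
def rect(c,z,x0,x1,y0,y1,s=2):
    # image rows: x decreasing downward, cols: y decreasing to the right; s px/mm
    W=int((y1-y0)*1000*s);H=int((x1-x0)*1000*s)
    w=np.array([[x1,y1],[x1,y0],[x0,y0],[x0,y1]])
    src=np.float32([proj(c,[*p,z]) for p in w]);dst=np.float32([[0,0],[W,0],[W,H],[0,H]])
    return cv2.warpPerspective(c["frame"],cv2.getPerspectiveTransform(src,dst),(W,H),flags=cv2.INTER_CUBIC)
E
python3 - <<'E'
from h import *
c=pickle.load(open("top.pkl","rb"))
print([onplane(c,u*.64,v*.64,.026).round(3) for u,v in((265,300),(388,162),(430,282),(212,318),(518,150))])
im=rect(c,.026,.38,.78,-.12,.4,1.5)
for i,x in enumerate(np.arange(.75,.38,-.05)): cv2.putText(im,f"{x:.2f}",(0,int((.78-x)*1500)),0,.35,(255,255,0))
for y in np.arange(-.1,.4,.05): cv2.putText(im,f"{y:.2f}",(int((.4-y)*1500),10),0,.35,(255,255,0))
cv2.imwrite("pics/rect.png",im[:,:,::-1])
E
```

```text
[array([0.477, 0.207]), array([ 0.718, -0.02 ]), array([ 0.493, -0.081]), array([0.451, 0.299]), array([ 0.728, -0.256])]
```

View pics/rect.png

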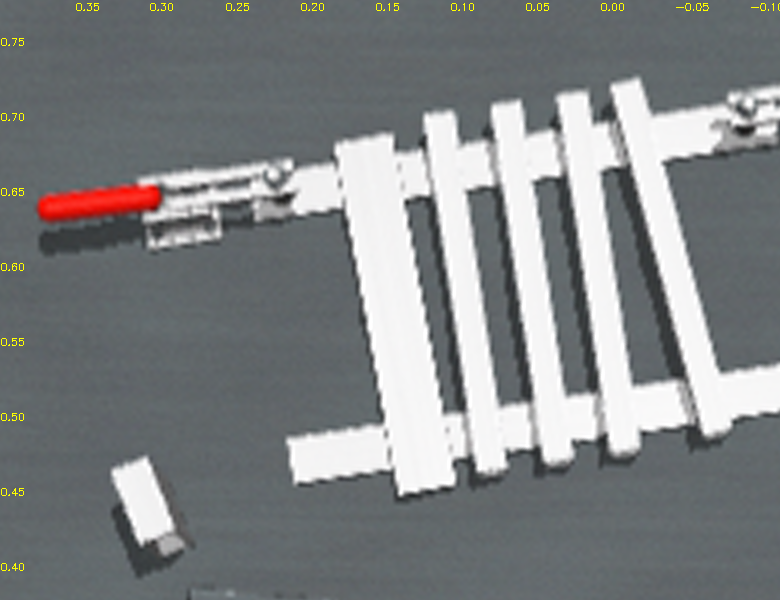

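The rectified view shows clean white top faces, with the gap widening toward the near end. I'll fit lines to the picket edges between the rails, and fit the spacer's top face at z=60.

```bash
cat > meas.py <<'E'
from h import *
def pickets(c,xs=np.arange(.545,.635,.005),y0=-.11,y1=.16,z=.026):
    s=2; im=rect(c,z,.38,.78,y0,y1,s).min(axis=2).astype(float)
    rows=[]
    for x in xs:
        l=im[int(round((.78-x)*1000*s))]; t=165
        up=[i+(t-l[i])/(l[i+1]-l[i]) for i in range(len(l)-1) if l[i]<t<=l[i+1]]
        dn=[i+(l[i]-t)/(l[i]-l[i+1]) for i in range(len(l)-1) if l[i]>=t>l[i+1]]
        rows.append((x,[(round(y1-(u+.5)/1000/s,4)) for u in up],[(round(y1-(d+.5)/1000/s,4)) for d in dn]))
    return rows
if __name__=="__main__":
    c=pickle.load(open("top.pkl","rb"))
    R=pickets(c)
    for q in R[::6]: print(q)
    ok=[q for q in R if len(q[1])==len(q[2])==5]; print(len(ok),len(R))
    X=np.array([q[0] for q in ok]);A=np.array([q[1] for q in ok]);B=np.array([q[2] for q in ok])
    for k in range(5):
        pa=np.polyfit(X-.59,A[:,k],1);pb=np.polyfit(X-.59,B[:,k],1);a=np.degrees(np.arctan((pa[0]+pb[0])/2))
        print(k,"yL,yR at x=.59",pa[1].round(4),pb[1].round(4),"w",((pa[1]-pb[1])*np.cos(np.radians(a))*1e3).round(1),"axis yaw",a.round(2))
    im=rect(c,.06,.38,.5,.25,.36,4).min(axis=2)
    m=cv2.threshold(im,185,255,0)[1]; cs=cv2.findContours(m,0,2)[0]
    for k in cs:
        if cv2.contourArea(k)>3000:
            (u,v),wh,a=cv2.minAreaRect(k); print("spacer",.5-v/4000,.36-u/4000,np.array(wh)/4,a,cv2.contourArea(k)/16)
E
python3 meas.py
```

```text
(np.float64(0.545), [np.float64(0.1517), np.float64(0.0937), np.float64(0.0485), np.float64(0.0028), np.float64(-0.0545)], [np.float64(0.1121), np.float64(0.0734), np.float64(0.0272), np.float64(-0.0181), np.float64(-0.0755)])
(np.float64(0.5750000000000001), [np.float64(0.1576), np.float64(0.0986), np.float64(0.0532), np.float64(0.0073), np.float64(-0.0463)], [np.float64(0.1165), np.float64(0.0778), np.float64(0.032), np.float64(-0.0133), np.float64(-0.0679)])
(np.float64(0.6050000000000001), [np.float64(0.1032), np.float64(0.0574), np.float64(0.0121), np.float64(-0.0383)], [np.float64(0.1236), np.float64(0.0821), np.float64(0.0363), np.float64(-0.0088), np.float64(-0.0592)])
8 18
0 yL,yR at x=.59 0.1596 0.1202 w 38.8 axis yaw 10.25
1 yL,yR at x=.59 0.1007 0.0797 w 20.8 axis yaw 8.62
2 yL,yR at x=.59 0.0552 0.0346 w 20.4 axis yaw 8.91
3 yL,yR at x=.59 0.0097 -0.0114 w 20.8 axis yaw 8.37
4 yL,yR at x=.59 -0.0421 -0.064 w 21.1 axis yaw 14.91
spacer 0.44029869079589845 0.2971679000854492 [51.77541733 25.76285934] 68.27290344238281 1230.15625
```

Grille: centre about (0.592, 0.045), yaw about 8.7°. The loose picket is at about 15.1°, so 0.11 rad out of square. Spacer: (0.440, 0.297), yaw 21.7°. Picket widths, spacing and length match the sizes given. Target for the block is about (0.573, -0.029), roughly 3 mm off the tacked picket, with a gap there of about 33 mm. I'll move above the spacer first.

```bash
python3 -m jog '{"rot":[[0,0,3.83],[0,0,3.83],[0,0,3.83],[0,0,3.83],[0,0,3.83],[0,0,3.83],[0,0,3.83],[0,0,3.83],[0,0,3.83],[0,0,3.83]],"delta_pos":[[26.2,-30.1,0],[26.2,-30.1,0],[26.2,-30.1,0],[26.2,-30.1,0],[26.2,-30.1,0],[26.2,-30.1,0],[26.2,-30.1,0],[26.2,-30.1,0],[26.2,-30.1,0],[26.2,-30.1,0]],"grip":[100,100,100,100,100,100,100,100,100,100]}'
python3 -m jog '{"rot":[[0,0,0],[0,0,0],[0,0,0]],"delta_pos":[[0,0,-40],[0,0,-40],[0,0,0]],"grip":[70,70,70]}'
```

```text
time_s: 0.93
tcp_pos: [0.4413, 0.2961, 0.2474]
ee_rot: [[0.928, 0.373, -0.0], [0.373, -0.928, -0.0], [-0.0, 0.0, -1.0]]
wrist_force: [-0.0, -0.3, 0.5]
gripper_width: 1.0
time_s: 1.18
tcp_pos: [0.4369, 0.2931, 0.1601]
ee_rot: [[0.931, 0.366, -0.013], [0.366, -0.931, -0.011], [-0.016, 0.006, -1.0]]
wrist_force: [-1.1, -1.7, -0.0]
gripper_width: 0.855
```

```bash
python3 -m jog '{"rot":[[0,0,0],[0,0,0],[0,0,0],[0,0,0],[0,0,0],[0,0,0],[0,0,0]],"delta_pos":[[0,0,0],[0,0,-35],[0,0,-35],[0,0,-25],[0,0,-15],[0,0,0],[0,0,0]],"grip":[70,70,70,70,70,70,70]}'
```

```text
time_s: 1.77
tcp_pos: [0.4415, 0.2997, 0.0593]
ee_rot: [[0.928, 0.372, 0.002], [0.372, -0.928, 0.002], [0.003, -0.001, -1.0]]
wrist_force: [-0.2, -0.1, 0.3]
gripper_width: 0.7
```

```bash
python3 -m jog '{"rot":[[0,0,0],[0,0,0],[0,0,0],[0,0,0],[0,0,0],[0,0,0],[0,0,0],[0,0,0],[0,0,0]],"delta_pos":[[0,0,-1],[0,0,0],[0,0,0],[0,0,0],[0,0,0],[0,0,0],[0,0,0],[0,0,0],[0,0,0]],"grip":[20,20,20,20,20,20,20,20,20]}'
python3 - <<'E'
from h import *
for n in("top","side"):
    c=vision.capture(n);u,v=proj(c,[.44,.297,.05]);u,v=int(u),int(v)
    im=c["frame"][max(v-45,0):v+45,max(u-50,0):u+50,::-1]
    cv2.imwrite(f"pics/g_{n}.png",cv2.resize(im,(400,360),interpolation=cv2.INTER_CUBIC))
cv2.imwrite("pics/g.png",np.hstack([cv2.imread("pics/g_top.png"),cv2.imread("pics/g_side.png")]))
E
```

```text
time_s: 2.52
tcp_pos: [0.4407, 0.298, 0.0568]
ee_rot: [[0.929, 0.37, 0.0], [0.37, -0.929, 0.0], [0.0, 0.0, -1.0]]
wrist_force: [-0.7, 0.3, 2.3]
gripper_width: 0.288
```

View pics/g.png

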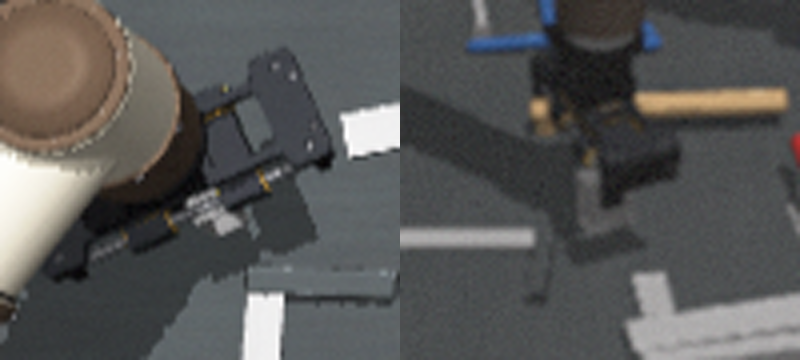

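The opening is 25.05 mm, so the block is held across its 25 mm side; the pictures show the gripper over it upright. Lift and transit.

```bash
python3 -m jog '{"rot":[[0,0,0],[0,0,0],[0,0,0],[0,0,0],[0,0,0],[0,0,0]],"delta_pos":[[0,0,15],[0,0,25],[0,0,30],[0,0,30],[0,0,10],[0,0,0]],"grip":[20,20,20,20,20,20]}'
python3 -m jog '{"rot":[[0,0,-1.3],[0,0,-1.3],[0,0,-1.3],[0,0,-1.3],[0,0,-1.3],[0,0,-1.3],[0,0,-1.3],[0,0,-1.3],[0,0,-1.3],[0,0,-1.3]],"delta_pos":[[8,-20,0],[14,-35,0],[16,-38,0],[16,-38,0],[16,-38,0],[16,-38,0],[16,-38,0],[14,-35,0],[10.5,-28,0],[6,-19,0]],"grip":[20,20,20,20,20,20,20,20,20,20]}'
python3 -m jog '{"rot":[[0,0,0],[0,0,0],[0,0,0],[0,0,0],[0,0,0]],"delta_pos":[[0,0,-20],[0,0,-20],[0,0,-10],[0,0,0],[0,0,0]],"grip":[20,20,20,20,20]}'
python3 - <<'E'
from h import *
print(r.sense()["tcp_pos"],r.sense()["ee_rot"])
for n in("top","side"):
    c=vision.capture(n);pickle.dump(c,open(n+"1.pkl","wb"));u,v=proj(c,[.573,-.03,.05]);u,v=int(u),int(v)
    im=c["frame"][max(v-56,0):v+56,max(u-50,0):u+50,::-1]
    cv2.imwrite(f"pics/h_{n}.png",cv2.resize(im,(400,450),interpolation=cv2.INTER_CUBIC))
cv2.imwrite("pics/h.png",np.hstack([cv2.imread("pics/h_top.png"),cv2.imread("pics/h_side.png")]))
E
```

```text
time_s: 3.12
tcp_pos: [0.4415, 0.2991, 0.169]
ee_rot: [[0.929, 0.37, 0.004], [0.37, -0.929, 0.005], [0.005, -0.003, -1.0]]
wrist_force: [0.3, -0.2, -1.6]
gripper_width: 0.285
time_s: 3.95
tcp_pos: [0.5724, -0.032, 0.1634]
ee_rot: [[0.989, 0.147, -0.005], [0.147, -0.989, -0.0], [-0.005, -0.0, -1.0]]
wrist_force: [0.1, 0.6, -1.8]
gripper_width: 0.283
time_s: 4.37
tcp_pos: [0.5723, -0.0291, 0.1151]
ee_rot: [[0.988, 0.152, -0.003], [0.152, -0.988, -0.001], [-0.003, 0.0, -1.0]]
wrist_force: [0.3, -0.4, -1.7]
gripper_width: 0.289
[ 0.57233095 -0.02905074  0.1150544 ] [[ 9.88426027e-01  1.51669058e-01 -3.23815245e-03]
 [ 1.51666975e-01 -9.88431258e-01 -8.80876900e-04]
 [-3.33429287e-03  3.79560866e-04 -9.99994369e-01]]
```

View pics/h.png

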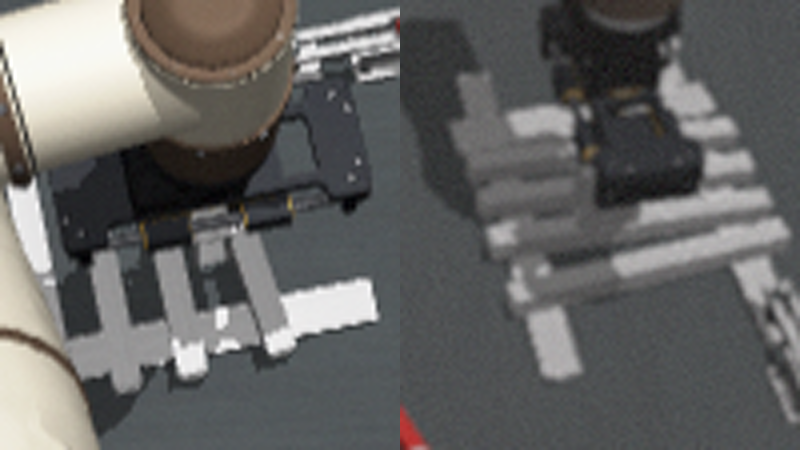

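The block hovers over the gap, with its top at about (213,240) between the tacked picket at (175,280) and the loose one at (260,280). I'll lower it in steps and watch the force.

```bash
python3 -m jog '{"rot":[[0,0,0],[0,0,0],[0,0,0],[0,0,0],[0,0,0],[0,0,0]],"delta_pos":[[0.5,0,-9],[0,0,-9],[0,0,-8],[0,0,0],[0,0,0],[0,0,0]],"grip":[20,20,20,20,20,20]}'
python3 -m jog '{"rot":[[0,0,0],[0,0,0],[0,0,0],[0,0,0],[0,0,0],[0,0,0]],"delta_pos":[[0,0,-4],[0,0,-4],[0,0,-4],[0,0,0],[0,0,0],[0,0,0]],"grip":[20,20,20,20,20,20]}'
```

```text
time_s: 4.97
tcp_pos: [0.5737, -0.0291, 0.0906]
ee_rot: [[0.988, 0.151, 0.0], [0.151, -0.988, -0.0], [0.0, 0.0, -1.0]]
wrist_force: [0.5, 0.5, -1.7]
gripper_width: 0.284
time_s: 5.47
tcp_pos: [0.5737, -0.0291, 0.0786]
ee_rot: [[0.988, 0.151, 0.0], [0.151, -0.988, -0.0], [0.0, 0.0, -1.0]]
wrist_force: [-0.4, 0.2, -1.7]
gripper_width: 0.282
```

The block's bottom is now at about z=22 mm, inside the gap, with no contact force. Continuing down to the bench.

```bash
python3 -m jog '{"rot":[[0,0,0],[0,0,0],[0,0,0],[0,0,0],[0,0,0],[0,0,0],[0,0,0],[0,0,0]],"delta_pos":[[0,0,-6],[0,0,-6],[0,0,-5],[0,0,-2],[0,0,-1.5],[0,0,0],[0,0,0],[0,0,0]],"grip":[20,20,20,20,20,20,20,20]}'
```

```text
time_s: 6.13
tcp_pos: [0.5738, -0.029, 0.0583]
ee_rot: [[0.988, 0.151, 0.001], [0.151, -0.988, 0.0], [0.001, 0.0, -1.0]]
wrist_force: [0.4, -0.4, -1.0]
gripper_width: 0.285
```

```bash
python3 -m jog '{"rot":[[0,0,0],[0,0,0],[0,0,0],[0,0,0]],"delta_pos":[[0,0,-0.7],[0,0,0],[0,0,0],[0,0,0]],"grip":[20,20,20,20]}'
```

```text
time_s: 6.47
tcp_pos: [0.5736, -0.0291, 0.0575]
ee_rot: [[0.989, 0.151, 0.0], [0.151, -0.989, 0.0], [0.0, -0.0, -1.0]]
wrist_force: [0.3, 0.2, -1.8]
gripper_width: 0.284
```

```bash
python3 -m jog '{"rot":[[0,0,0],[0,0,0],[0,0,0],[0,0,0]],"delta_pos":[[0,0,-0.8],[0,0,0],[0,0,0],[0,0,0]],"grip":[20,20,20,20]}'
python3 -m jog '{"rot":[[0,0,0],[0,0,0],[0,0,0],[0,0,0]],"delta_pos":[[0,0,-0.4],[0,0,0],[0,0,0],[0,0,0]],"grip":[20,20,20,20]}'
```

```text
time_s: 6.8
tcp_pos: [0.5737, -0.029, 0.0568]
ee_rot: [[0.988, 0.151, 0.0], [0.151, -0.988, -0.0], [0.0, 0.0, -1.0]]
wrist_force: [-0.4, 0.0, 0.8]
gripper_width: 0.281
time_s: 7.13
tcp_pos: [0.5738, -0.0291, 0.0568]
ee_rot: [[0.988, 0.151, 0.001], [0.151, -0.988, -0.0], [0.001, 0.0, -1.0]]
wrist_force: [-2.0, 0.8, 6.1]
gripper_width: 0.285
```

The block is on the bench. Release and lift.

```bash
python3 -m jog '{"rot":[[0,0,0],[0,0,0],[0,0,0],[0,0,0],[0,0,0],[0,0,0],[0,0,0]],"delta_pos":[[0,0,0.4],[0,0,0],[0,0,0],[0,0,0],[0,0,0],[0,0,0],[0,0,0]],"grip":[32,38,45,55,60,60,60]}'
python3 -m jog '{"rot":[[0,0,0],[0,0,0],[0,0,0],[0,0,0],[0,0,0],[0,0,0],[0,0,0]],"delta_pos":[[0,0,10],[0,0,20],[0,0,30],[0,0,30],[0,0,30],[0,0,30],[0,0,0]],"grip":[60,60,60,60,60,60,60]}'
python3 - <<'E'
from h import *
print(r.sense()["joints"])
E
```

```text
time_s: 7.72
tcp_pos: [0.5735, -0.0291, 0.0564]
ee_rot: [[0.989, 0.151, -0.0], [0.151, -0.989, -0.0], [-0.0, 0.0, -1.0]]
wrist_force: [0.5, -0.3, 0.4]
gripper_width: 0.582
time_s: 8.3
tcp_pos: [0.5772, -0.029, 0.2147]
ee_rot: [[0.988, 0.153, 0.015], [0.153, -0.988, 0.001], [0.015, 0.002, -1.0]]
wrist_force: [0.8, 0.4, 0.1]
gripper_width: 0.599
[ 13.25376517  18.55626212  -9.8138331    0.17283978 -60.80553687
  85.4429334 ]
```

```bash
python3 -m jog '{"rot":[[0,0,-7],[0,0,-7],[0,0,-7],[0,0,-7],[0,0,-7],[0,0,-7],[0,0,-7],[0,0,-7],[0,0,-7],[0,0,-7]],"delta_pos":[[0,-15,0],[0,-15,0],[0,-15,0],[0,-15,0],[0,-20,0],[0,-20,0],[0,-20,0],[0,-20,0],[0,-10,0],[0,0,0]],"grip":[23,23,23,23,23,23,23,23,23,23]}'
python3 -m jog '{"rot":[[0,0,-7],[0,0,-7],[0,0,-6],[0,0,0],[0,0,0]],"delta_pos":[[0,0,0],[0,0,0],[0,0,0],[0,0,0],[0,0,0]],"grip":[23,23,23,23,23]}'
python3 - <<'E'
from h import *
for n in("top","side"):
    c=vision.capture(n);pickle.dump(c,open(n+"2.pkl","wb"));u,v=proj(c,[.573,-.05,.03]);u,v=int(u),int(v)
    im=c["frame"][max(v-56,0):v+56,max(u-50,0):u+50,::-1]
    cv2.imwrite(f"pics/k_{n}.png",cv2.resize(im,(400,450),interpolation=cv2.INTER_CUBIC))
cv2.imwrite("pics/k.png",np.hstack([cv2.imread("pics/k_top.png"),cv2.imread("pics/k_side.png")]))
E
```

```text
time_s: 9.13
tcp_pos: [0.5733, -0.1811, 0.207]
ee_rot: [[0.473, -0.881, 0.001], [-0.881, -0.473, -0.0], [0.001, -0.0, -1.0]]
wrist_force: [0.4, 0.2, -0.7]
gripper_width: 0.235
time_s: 9.55
tcp_pos: [0.5735, -0.1791, 0.207]
ee_rot: [[0.154, -0.988, 0.001], [-0.988, -0.154, -0.0], [0.0, -0.001, -1.0]]
wrist_force: [-0.5, -1.1, -0.4]
gripper_width: 0.23
```

View pics/k.png

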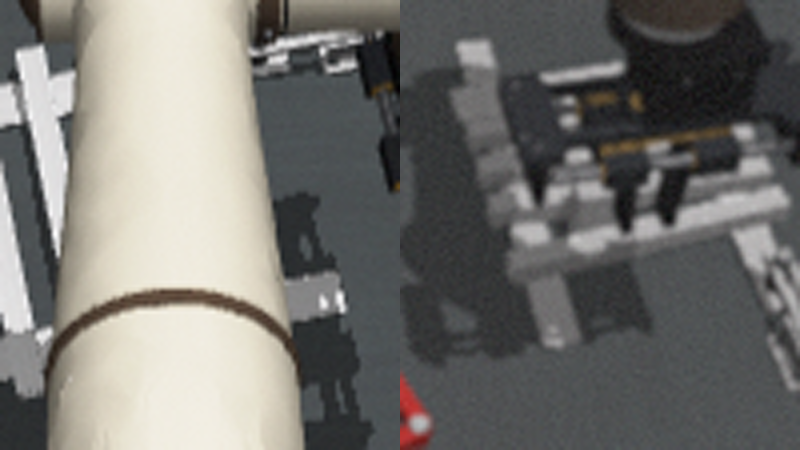

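The arm and gripper hide the block in both views, but the fingers are parallel to the tacked pickets. I'll descend on the outer side of the loose picket, between the rails.

```bash
python3 -m jog '{"rot":[[0,0,0],[0,0,0],[0,0,0],[0,0,0],[0,0,0],[0,0,0],[0,0,0],[0,0,0],[0,0,0],[0,0,0]],"delta_pos":[[6.5,33,0],[6,34,0],[0,0,-20],[0,0,-35],[0,0,-35],[0,0,-35],[0,0,-28],[0,0,-18],[0,0,0],[0,0,0]],"grip":[23,23,23,23,23,23,23,23,23,23]}'
python3 - <<'E'
from h import *
ims=[]
for n in("top","side"):
    c=vision.capture(n);pickle.dump(c,open(n+"3.pkl","wb"));u,v=proj(c,[.573,-.05,.03]);u,v=int(u),int(v)
    im=c["frame"][max(v-50,0):v+50,max(u-44,0):u+44,::-1]
    ims.append(cv2.resize(im,(400,455),interpolation=cv2.INTER_CUBIC))
cv2.imwrite("pics/l.png",np.hstack(ims))
E
```

```text
time_s: 10.48
tcp_pos: [0.5859, -0.1121, 0.035]
ee_rot: [[0.153, -0.988, -0.002], [-0.988, -0.153, -0.001], [0.0, 0.002, -1.0]]
wrist_force: [0.8, 0.9, 1.2]
gripper_width: 0.231
```

View pics/l.png

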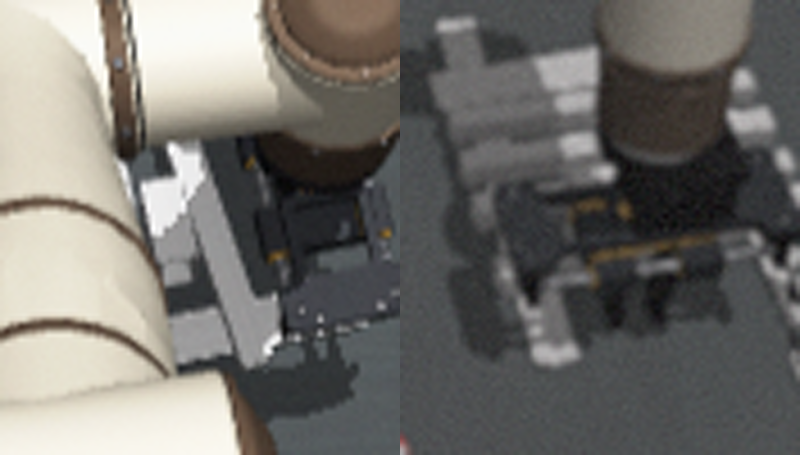

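The top view shows the block standing upright in the gap at about (165,215), with the loose picket beside it undisturbed. I'll approach and push along (-0.15, 0.99).

```bash
python3 -m jog '{"rot":[[0,0,0],[0,0,0],[0,0,0],[0,0,0],[0,0,0],[0,0,0],[0,0,0]],"delta_pos":[[-1.5,10,0],[-1.2,8,0],[-0.9,6,0],[-0.6,4,0],[-0.3,2,0],[0,0,0],[0,0,0]],"grip":[23,23,23,23,23,23,23]}'
python3 -m jog '{"rot":[[0,0,0],[0,0,0],[0,0,0],[0,0,0],[0,0,0],[0,0,0]],"delta_pos":[[-0.2,1.5,0],[-0.3,1.5,0],[-0.2,1.5,0],[-0.2,1.5,0],[0,0,0],[0,0,0]],"grip":[23,23,23,23,23,23]}'
```

```text
time_s: 11.17
tcp_pos: [0.5816, -0.0819, 0.0357]
ee_rot: [[0.152, -0.988, 0.0], [-0.988, -0.152, -0.0], [0.0, -0.0, -1.0]]
wrist_force: [0.8, 0.6, 0.5]
gripper_width: 0.237
time_s: 11.67
tcp_pos: [0.5805, -0.0761, 0.0355]
ee_rot: [[0.151, -0.989, -0.0], [-0.989, -0.151, -0.0], [-0.0, 0.0, -1.0]]
wrist_force: [-0.2, -0.2, 1.4]
gripper_width: 0.23
```

```bash
python3 -m jog '{"rot":[[0,0,0],[0,0,0],[0,0,0],[0,0,0],[0,0,0],[0,0,0]],"delta_pos":[[-0.15,1,0],[-0.15,1,0],[-0.15,1,0],[-0.15,1,0],[0,0,0],[0,0,0]],"grip":[23,23,23,23,23,23]}'
python3 -m jog '{"rot":[[0,0,0],[0,0,0],[0,0,0],[0,0,0],[0,0,0]],"delta_pos":[[-0.15,1,0],[-0.15,1,0],[0,0,0],[0,0,0],[0,0,0]],"grip":[23,23,23,23,23]}'
```

```text
time_s: 12.17
tcp_pos: [0.58, -0.0719, 0.0355]
ee_rot: [[0.151, -0.988, -0.0], [-0.988, -0.151, 0.0], [-0.0, 0.0, -1.0]]
wrist_force: [-1.0, -1.3, 0.4]
gripper_width: 0.23
time_s: 12.58
tcp_pos: [0.5791, -0.0706, 0.0354]
ee_rot: [[0.151, -0.989, -0.002], [-0.989, -0.151, -0.001], [0.0, 0.002, -1.0]]
wrist_force: [-1.1, -5.7, 0.4]
gripper_width: 0.231
```

```bash
python3 -m jog '{"rot":[[0,0,0],[0,0,0],[0,0,0],[0,0,0]],"delta_pos":[[-0.15,1,0],[0,0,0],[0,0,0],[0,0,0]],"grip":[23,23,23,23]}'
python3 -m jog '{"rot":[[0,0,0],[0,0,0],[0,0,0],[0,0,0]],"delta_pos":[[-0.15,1,0],[0,0,0],[0,0,0],[0,0,0]],"grip":[23,23,23,23]}'
```

```text
time_s: 12.92
tcp_pos: [0.5785, -0.07, 0.0354]
ee_rot: [[0.151, -0.989, -0.003], [-0.989, -0.151, -0.001], [0.001, 0.003, -1.0]]
wrist_force: [-2.7, -5.5, 0.1]
gripper_width: 0.234
time_s: 13.25
tcp_pos: [0.5779, -0.0694, 0.0354]
ee_rot: [[0.151, -0.989, -0.004], [-0.989, -0.151, -0.002], [0.001, 0.004, -1.0]]
wrist_force: [-3.3, -8.4, 1.3]
gripper_width: 0.233
```

The force is rising, with some slip along x, so I'll look before pressing harder.

Run:
```python
from h import *
ims=[]
print(r.sense()["moment"],r.sense()["wrist_force"])
for n in("top","side"):
    c=vision.capture(n);pickle.dump(c,open(n+"4.pkl","wb"));u,v=proj(c,[.573,-.04,.03]);u,v=int(u),int(v)
    im=c["frame"][max(v-50,0):v+50,max(u-44,0):u+44,::-1]
    ims.append(cv2.resize(im,(400,455),interpolation=cv2.INTER_CUBIC))
cv2.imwrite("pics/m.png",np.hstack(ims))
```

```text
[-2.26838148  0.72151182  0.17739446] [-3.31275237 -8.36724738  1.30164052]
```

View pics/m.png

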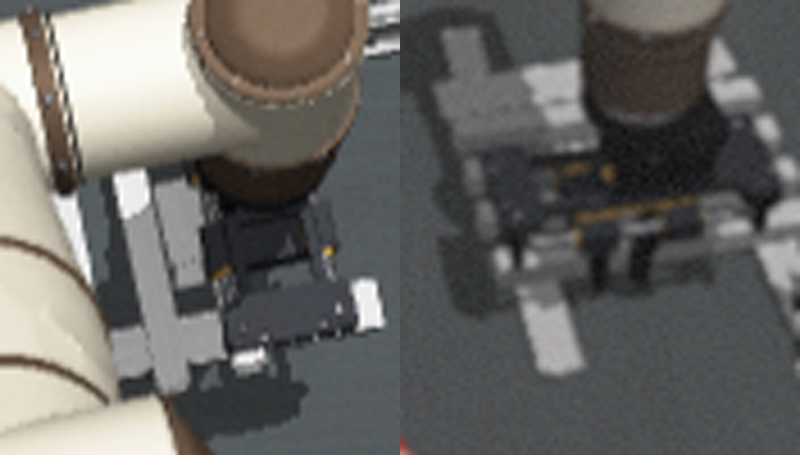

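```bash
cat > look.py <<'E'
from h import *
import sys
t=pickle.load(open(f"top{sys.argv[1]}.pkl","rb"));s=pickle.load(open(f"side{sys.argv[1]}.pkl","rb"))
b=rect(t,.026,.45,.65,-.09,.04,3);a=rect(s,.026,.44,.74,-.12,.08,2)
for im,k,x1,y1,xs,ys in((b,3,.65,.04,np.arange(.64,.45,-.02),np.arange(.03,-.09,-.02)),(a,2,.74,.08,np.arange(.72,.44,-.04),np.arange(.06,-.12,-.04))):
    for x in xs: cv2.putText(im,f"{x:.2f}",(0,int((x1-x)*1000*k)),0,.33,(255,255,0))
    for y in ys: cv2.putText(im,f"{y:.2f}",(int((y1-y)*1000*k),9),0,.33,(255,255,0))
cv2.imwrite(f"pics/n{sys.argv[1]}.png",np.hstack([b,a])[:,:,::-1]); print(a.shape,b.shape)
E
sed -i 's/b=rect.*/b=rect(t,.026,.45,.65,-.09,.04,3);a=rect(s,.026,.44,.74,-.12,.08,2)/' look.py
python3 look.py 4
```

```text
(600, 400, 3) (600, 390, 3)
```

View pics/n4.png

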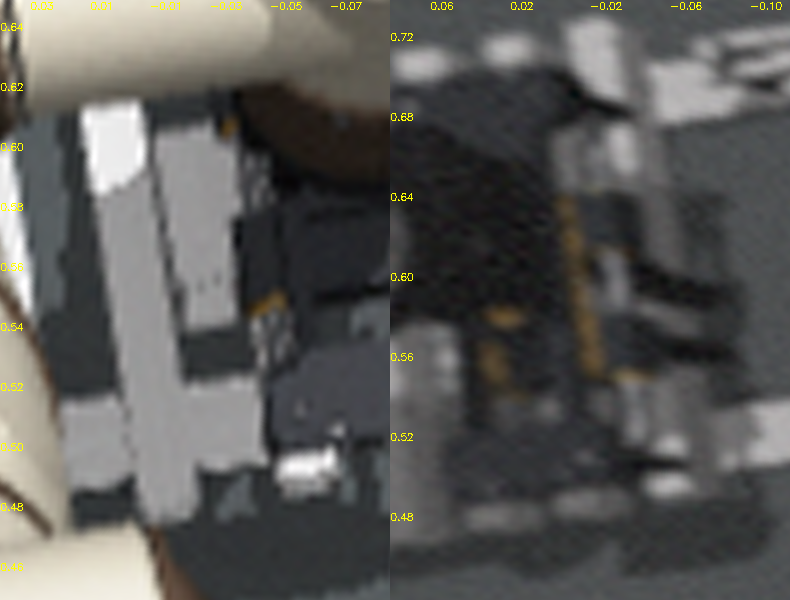

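Measured from this view, the loose picket's end centres are near (0.497,-0.059) and (0.73,-0.022), so its yaw is about 9°: square. The block's yaw is about 8.8° and it sits within 1 mm of the tacked picket. The sideways force came from the picket rotating and dragging the fingers, so I'll relieve it and press to about 14 N.

```bash
python3 -m jog '{"rot":[[0,0,0],[0,0,0],[0,0,0],[0,0,0],[0,0,0]],"delta_pos":[[-0.8,0.4,0],[-0.8,0.6,0],[0,0,0],[0,0,0],[0,0,0]],"grip":[23,23,23,23,23]}'
python3 -m jog '{"rot":[[0,0,0],[0,0,0],[0,0,0],[0,0,0],[0,0,0]],"delta_pos":[[-0.15,0.9,0],[0,0,0],[0,0,0],[0,0,0],[0,0,0]],"grip":[23,23,23,23,23]}'
python3 - <<'E'
from h import *
print(r.sense()["wrist_force"])
E
```

```text
time_s: 13.77
tcp_pos: [0.5766, -0.0686, 0.0354]
ee_rot: [[0.15, -0.989, -0.003], [-0.989, -0.15, -0.002], [0.001, 0.003, -1.0]]
wrist_force: [-1.4, -9.4, 0.3]
gripper_width: 0.227
time_s: 14.18
tcp_pos: [0.5766, -0.0685, 0.0354]
ee_rot: [[0.15, -0.989, -0.003], [-0.989, -0.15, -0.002], [0.002, 0.003, -1.0]]
wrist_force: [-1.2, -11.1, -1.0]
gripper_width: 0.233
[ -1.16168921 -11.13132491  -0.99526584]
```

The picket has stopped moving and the force builds without travel: finger centre at yg≈-110, face at -100, so it is flush. A little more force, then a final look.

```bash
python3 -m jog '{"rot":[[0,0,0],[0,0,0],[0,0,0],[0,0,0],[0,0,0]],"delta_pos":[[-0.2,1.0,0],[0,0,0],[0,0,0],[0,0,0],[0,0,0]],"grip":[23,23,23,23,23]}'
python3 -m jog '{"rot":[[0,0,0],[0,0,0],[0,0,0],[0,0,0],[0,0,0],[0,0,0],[0,0,0],[0,0,0],[0,0,0]],"delta_pos":[[-0.1,0.5,0],[0,0,0],[0,0,0],[0,0,0],[0,0,0],[0,0,0],[0,0,0],[0,0,0],[0,0,0]],"grip":[23,23,23,23,23,23,23,23,23]}'
python3 - <<'E'
from h import *
for n in("top","side"):
    pickle.dump(vision.capture(n),open(n+"5.pkl","wb"))
E
python3 look.py 5
```

```text
time_s: 14.6
tcp_pos: [0.5765, -0.0684, 0.0354]
ee_rot: [[0.15, -0.989, -0.003], [-0.989, -0.15, -0.003], [0.003, 0.003, -1.0]]
wrist_force: [-0.1, -17.2, -0.4]
gripper_width: 0.231
time_s: 15.35
tcp_pos: [0.5766, -0.0683, 0.0355]
ee_rot: [[0.15, -0.989, -0.003], [-0.989, -0.15, -0.004], [0.003, 0.003, -1.0]]
wrist_force: [0.9, -18.1, -1.9]
gripper_width: 0.228
(600, 400, 3) (600, 390, 3)
```

View pics/n5.png

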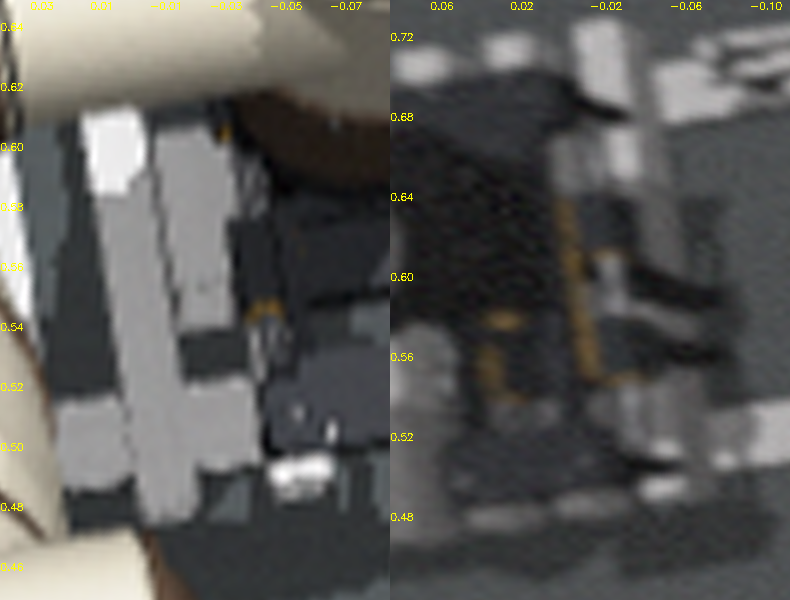

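The block now closes onto the tacked picket, and the near end of the loose picket is where expected (y≈-0.060). I'll check its squareness numerically from the side view's edge profile.

Run:
```python
from h import *
for k in "45":
    s=pickle.load(open(f"side{k}.pkl","rb")); a=cv2.GaussianBlur(rect(s,.026,.44,.76,-.12,.08,2),(0,0),1.5).mean(axis=2)
    print("frame",k)
    for x in (.728,.72,.712,.70,.67,.66,.65,.53,.525,.52,.51,.50,.495):
        l=a[int((.76-x)*2000)]
        print(x," ".join(f"{int(v)}" for v in l[190:340:4]))
print("y:"," ".join(f"{80-i/2:.0f}" for i in range(190,340,4)), r.sense()["wrist_force"],r.sense()["moment"])
```

```text
frame 4
0.728 146 153 161 165 167 167 161 150 135 116 102 93 89 86 83 83 82 81 80 80 79 79 80 82 81 78 77 77 78 78 79 80 79 79 79 79 80 82
0.72 180 181 180 179 178 177 171 160 147 131 119 109 106 102 100 95 87 81 79 79 79 80 81 81 82 83 88 95 106 117 125 129 126 120 116 116 121 134
0.712 172 178 182 182 183 185 185 182 171 152 132 114 106 101 101 101 100 97 92 89 87 89 93 97 100 99 101 106 116 127 135 141 140 135 119 97 78 68
0.7 93 121 144 158 171 179 181 177 168 159 145 129 116 105 101 103 112 127 143 159 172 178 181 181 180 178 178 178 177 174 168 161 149 136 122 111 103 103
0.67 89 84 79 77 80 94 113 135 158 173 180 176 161 145 126 112 104 102 103 96 86 75 67 67 72 77 79 79 79 79 80 80 80 79 80 80 78 76
0.66 89 93 101 108 113 116 117 122 137 153 165 167 162 152 137 123 111 105 102 99 95 86 78 75 76 75 74 76 81 82 79 76 76 77 76 77 78 79
0.65 90 85 86 91 99 101 100 97 95 96 102 107 108 105 100 96 94 97 101 103 101 96 88 78 70 67 72 76 78 79 79 80 81 81 80 78 78 78
0.53 49 48 48 51 56 62 68 69 66 67 71 82 97 110 117 117 109 99 96 99 104 106 106 103 98 93 88 85 83 84 87 90 93 98 101
[... 1970 characters left out ...]
 102 104 113 124 133 136 133 127 114 102 90 86 84 85 88 90 94 99 104 108 109 108
0.51 68 71 69 63 55 48 43 40 39 35 32 29 28 29 28 31 36 44 51 59 69 77 81 80 80 82 84 85 84 81 81 85 99 119 141 158 167 164
0.5 50 49 49 49 48 47 43 41 37 33 31 29 30 38 50 71 92 114 129 139 142 141 141 140 138 132 118 101 89 86 85 85 83 78 72 66 62 60
0.495 68 68 67 66 67 68 68 67 65 63 61 56 56 63 77 101 125 149 163 170 171 167 162 153 142 129 114 102 91 86 83 82 81 80 74 64 58 58
y: -15 -17 -19 -21 -23 -25 -27 -29 -31 -33 -35 -37 -39 -41 -43 -45 -47 -49 -51 -53 -55 -57 -59 -61 -63 -65 -67 -69 -71 -73 -75 -77 -79 -81 -83 -85 -87 -89 [  0.50711052 -18.83702759  -0.53842101] [-5.38952632 -0.18809542  0.03753762]
```

The resultant push is central on the block: Mz/F is about 2 mm, well inside its ±25 mm, so it is pressed flush. I'll ease to about 15 N and check steadiness.

```bash
python3 -m jog '{"rot":[[0,0,0],[0,0,0],[0,0,0],[0,0,0],[0,0,0],[0,0,0]],"delta_pos":[[0.1,-0.6,0],[0,0,0],[0,0,0],[0,0,0],[0,0,0],[0,0,0]],"grip":[23,23,23,23,23,23]}'
python3 -m jog '{"rot":[[0,0,0],[0,0,0],[0,0,0],[0,0,0],[0,0,0],[0,0,0]],"delta_pos":[[0,0,0],[0,0,0],[0,0,0],[0,0,0],[0,0,0],[0,0,0]],"grip":[23,23,23,23,23,23]}'
python3 - <<'E'
from h import *
ss=r.sense();print(ss["wrist_force"],ss["moment"])
t=vision.capture("top");o=pickle.load(open("top.pkl","rb"))
a=rect(t,.026,.44,.52,-.09,.04,2).min(axis=2).astype(float)
for x in (.496,.494,.492,.490): print(x,[int(v) for v in a[int((.52-x)*2000)][170:245:3]])
E
```

```text
time_s: 15.95
tcp_pos: [0.5765, -0.0684, 0.0354]
ee_rot: [[0.15, -0.989, -0.003], [-0.989, -0.15, -0.003], [0.003, 0.003, -1.0]]
wrist_force: [0.0, -16.3, -0.8]
gripper_width: 0.236
time_s: 16.45
tcp_pos: [0.5765, -0.0684, 0.0355]
ee_rot: [[0.15, -0.989, -0.003], [-0.989, -0.15, -0.003], [0.003, 0.003, -1.0]]
wrist_force: [0.3, -15.7, -0.2]
gripper_width: 0.227
[  0.32494686 -15.66560045  -0.21286451] [-4.65207521 -0.055325   -0.00524987]
0.496 [123, 100, 82, 89, 112, 140, 166, 175, 179, 172, 184, 201, 216, 225, 229, 215, 191, 138, 89, 57, 55, 52, 53, 49, 51]
0.494 [65, 58, 75, 124, 183, 212, 232, 230, 227, 223, 230, 239, 243, 245, 248, 238, 221, 164, 100, 71, 71, 58, 49, 45, 45]
0.492 [45, 40, 72, 138, 206, 239, 255, 247, 226, 206, 205, 209, 207, 208, 213, 209, 199, 146, 92, 76, 83, 63, 47, 49, 52]
0.49 [47, 42, 66, 110, 169, 206, 229, 221, 186, 150, 146, 152, 151, 154, 163, 149, 122, 96, 80, 83, 84, 64, 47, 48, 49]
```

The force is steady at about 15.7 N with no net yaw moment, and the near end's edges (y -0.050 and -0.0705) agree with the flush position (-0.051 and -0.071). Handing in.

```bash
python3 -c "
from station import finish_job
print(finish_job())"
```

```text
the job is handed in; nothing more can be done
None
```

I stood the spacer on the bench in the wide part of the gap. It went in without any contact force until it touched the bench. I then let it go and, with the fingers on the outer side opposite the block, pushed the loose picket square. The job was handed in still pressing, at about 16.5 s of the 54 s allowed.

**Last checks:**
- **Force:** steady at about 15.7 N, with almost no twisting moment, so the push is central on the block. The picket stopped moving as the force built up.
- **Flush:** the top view puts the near end of the picket within about 1 mm of the flush position. In an earlier top view the block had closed up to the tacked picket.
- **Square:** the fingers' line is at 8.6° and the tacked pickets are at about 8.7°. The side view was less clear. It put the picket at about 8.1–8.4°, and one shadowed edge read 7.6°, so it disagrees by up to about 1°. I put that down to blur and shadow.
- **Not fully seen:** the arm and gripper hid most of the picket in the final views, and I did not measure the other items again at the end.

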